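# Mix the settled primer on the touch-start mixer and stand it ready in the spill tray

### The job

The primer in the dropper bottle (the one with the long thin nozzle, leaning in the sloping bottle block) has settled and must be mixed before the panel is bonded. Take it out, hold it upright in the rubber cup of the touch-start mixer and press the cup down fully for two seconds; then set it down upright in the shallow steel tray and let go. Do not drop it or tip it over, and leave the other two containers in the block where they are.

Things in the scene. Friction and masses are not known exactly. Their poses are not given: they have to be found in the camera images.
- primer: Amber dropper bottle, black cap with a long thin nozzle (the other two containers have flat caps), 34 mm diameter, 88 mm tall, 55 g. Cylindrical up to 55 mm; cap (20 mm wide) 57 to 76 mm; nozzle (8 mm wide) to 88 mm. Origin at the centre of its base, z along the bottle to the nozzle. Starts in one of the block's three pockets, leaning about 30 degrees from vertical, roughly towards the robot.
- flat_cap_bottle: Amber bottle with a plain flat cap, 34 mm diameter, 82 mm tall, in another pocket of the block; origin at the centre of the base, z along the bottle. Bystander.
- small_jar: Amber jar with a plain flat cap, 34 mm diameter, 56 mm tall, in another pocket of the block; origin at the centre of the base, z along the jar. Bystander.
- rack: Sloping bottle block, fixed: black, 66 x 236 x 38 mm, on an aluminium stand, 70 mm high at the rear. 3 pockets 36 mm wide, 26 mm deep, 78 mm apart along its y, square to its top, which slopes 28 degrees down to its front. Origin under its centre, x points away from the robot. In its frame pocket floors are at x 0, y -78, 0, 78, z 31 mm, their axis is (-0.47, 0, 0.88): draw bottles out along it.
- mixer: Touch-start vortex mixer, white housing 112 x 100 mm and 62 mm high, with a knob and a switch on its front, fixed to the bench. Origin at the centre of its underside; the round rubber cup stands over its middle.
- cup_floor (a point): Centre of the floor of the mixer's round rubber cup, on which the bottle's base rests; 89 mm above the bench at rest, goes down with the cup. The cup is a shallow dish 12 mm deep, about 40 mm inner diameter at the floor and 46 mm at the rim, 53 mm over the rim.
- cup (a joint): How far the sprung cup of the mixer is pressed down, in m: 0 at rest, 0.007 fully down on its stop. It moves straight down; it takes 3 N to start it and 5 N to hold it fully down, and it springs back.
- tray: Shallow open spill tray of stainless steel, 100 x 100 mm, walls 3 mm thick and 14 mm high, fixed to the bench. Origin at the centre of its underside, x and y along its sides.
- tray_in (a point): Centre of the tray's inner floor, on which the bottle is to stand; x and y along the tray's sides.

How it is judged:
On the way, in this order (a step that is already met when the one before it is completed fails the run):
1. the dropper bottle, held upright in the mixer's cup, presses the cup fully down for 1.5 s (value of joint cup above 0.0058 m and z of primer in the frame of cup_floor below 0.004 m and contact force between the fingers and primer above 1 N and horizontal distance between primer and cup_floor below 0.008 m and angle between primer's own z axis and vertical below 0.15 rad), for 1.5 s.
2. the bottle, still held, stands upright on the floor of the tray (set down, not dropped) (x of primer in the frame of tray_in between -0.033 and 0.033 m and y of primer in the frame of tray_in between -0.033 and 0.033 m and z of primer in the frame of tray_in below 0.004 m and angle between primer's own z axis and vertical below 0.1 rad and contact force between the fingers and primer above 0.5 N), for 0.1 s.
At the end, for the whole second after the job is handed in: The dropper bottle stands upright (within 0.1 rad), at rest and let go on the floor of the steel tray (base within 4 mm of it, centre within 33 mm of the tray's along each side); the mixer's cup is back up (within 1 mm); the other two containers are within 20 mm of their starts (x of primer in the frame of tray_in between -0.033 and 0.033 m and y of primer in the frame of tray_in between -0.033 and 0.033 m and z of primer in the frame of tray_in below 0.004 m and angle between primer's own z axis and vertical below 0.1 rad and linear speed of primer below 0.01 m/s and value of joint cup below 0.001 m and distance of each of flat_cap_bottle, small_jar from where it was at the start of the episode below 0.02 m); the robot touches nothing.
It fails at once if the dropper bottle is tipped over (more than 1.2 rad from upright) (angle between primer's own z axis and vertical above 1.2 rad).
It fails at once if another container of the bottle block is taken out or shoved more than 20 mm (distance of flat_cap_bottle from where it was at the start of the episode above 0.02 m).
It fails at once if another container of the bottle block is taken out or shoved more than 20 mm (distance of small_jar from where it was at the start of the episode above 0.02 m).
It also fails if it takes over 50 s, if anything falls off the work surface, if the arm or the gripper's body presses on something with over 40 N, if the wrist force passes 120 N, or if a joint passes its speed limit or range.

### The arm

A 7-joint arm with a two-finger parallel gripper is mounted at the origin on a cart in front of the work surface, level with it; the furniture and walls round the work are solid. World frame = base frame: x ahead of the robot, y to its left, z up, the work surface at z = 0. Lengths are in m, angles in rad, forces in N, time in s.
With the tool pointing down it reaches from about 0.35 to 0.9 m from the base axis. Payload 8.1 kg.
Tool frame: the origin (TCP) lies at the very end of the fingers, on their centre line; the grasp point (between the pads) lies 19 mm behind it; z points along the fingers, y is the line along which they close (so a half turn about z gives the same grasp; the last joint's range is limited). The gripper opens to 92 mm and grips with 3 to 60 N. Pads are 19 mm wide; open, the fingers measure 130 mm over their backs; the gripper's body (75 mm by 190 mm) begins 47 mm behind the grasp point.
Start: joints at [-0.103, 0.434, 0.025, 1.573, -0.012, 1.134, -0.075], TCP at [0.625, -0, 0.227] pointing down, gripper open.
Joint ranges: [-2.62, 2.62], [-0.44, 2.09], [-1.27, 1.32], [0.08, 2.57], [-1.32, 4.46], [0.12, 2], [-2.74, 2.74]. Speed limits (rad/s): [2.22, 2.22, 3.01, 3.01, 3.14, 3.14, 3.14].

### API

Orientations are given as a rotation vector (axis times angle).
In Python, from cell import observe, get_image, sign_off, find_in, trace, place_of gives the robot as it stands. The module is installed in compiled form; this text tells all that it offers.
- The arm moves only by the shell command python3 -m handwheel 'ROWS' [OPENING] [FORCE]. ROWS is JSON, a list of rows, each a list of 6 numbers: the shift along the tool's x, y, z each as a share of 0.02 m, from -1 to 1, then the turn, a rotation vector about the tool's x, y, z each as a share of 4 degrees, from -1 to 1. A call has 1 to 8 rows; each row shifts and turns the commanded pose from where the row before left it, along the tool's axes as they then stand; what a row does not reach is not made up. A row lasts 1/12 s, in which the tool goes at most 41.7 mm and 7.16 degrees, less where a joint would pass 70% of its speed; a pose out of reach is approached as far as the arm can. A call with a number of a shift or a turn outside -1 to 1 is refused whole. A call with a gripper value outside its range is refused whole. OPENING is the opening, from 0 (shut) to 1 (fully open), set as the call begins (- or left out, the last holds). The fingers move at their own pace and stop on an object; FORCE is the grip in N (left out, the last holds). Time passes only in rows, so rows that do not move let the fingers close. It gives the time, the measured TCP pose, the force, the opening and the grip force at its end, in the units of the state.
- observe(): the state, without advancing time (a new reading comes with each control period).
- get_image(name): name is "scene" or "side" or "wrist"; returns a dict with "image" (400x640x3 uint8, red, green, blue), "fx", "fy", "cx", "cy" (pixels), "position" and "orientation" of the camera in the world. Camera axes: x right, y down, z forward; pixel columns grow to the right and rows downward; lengths in m; the calibration is good to about 2 mm. A picture is of the moment at which its call begins. There is no depth.
- sign_off(): hands the job in; it is judged then, once.
Trained networks look in the newest picture that a camera, given by its name, has taken for a name from the list of things; names that differ only in an ending like _2 or _b are one class to them, and where a whole thing is asked for, a point or a joint stands for the part that bears it (a point fixed in the world has none). Each returns a list of dicts, best first, with "score" (0 to 1); they miss things now and then, are a little off and sometimes report something else, mostly with a low value. They report only what shows in the picture. A call takes as long as a camera call.
- find_in(label, camera): "rect" ([centre column, centre row, width, height] as shares, 0 to 1, of the picture: columns of its width, rows of its height, round what is visible of it).
- trace(label, camera): "region" (400x640 bool, what is visible of it) and "rect" ([centre column, centre row, width, height] as shares, 0 to 1, of the picture: columns of its width, rows of its height, round what is visible of it).
- place_of(label, camera): "point" ([column, row] as shares, 0 to 1, of the picture: columns of its width, rows of its height: a listed point, or the origin of a listed thing).
The state is a dict: "clock": time; "joints": joint angles; "dq": joint speeds; "joint_efforts": joint torques, N m; "position": TCP position; "ee_rot": TCP orientation; "force": force on the tool from outside, world axes, zero at the start; "ft_torque": the same for the moment, N m; "width": opening from 0.0 (shut) to 1.0 (fully open); "gripper_force": force on a finger pad.
Only numpy, scipy, OpenCV 4.12 (cv2) and the standard library are available. Lean on these libraries where they do the work, as an engineer would, in place of code of your own. Each camera call takes 0.05 s, during which the arm holds its last target. There are 200 camera calls.

## Working session

There is one attempt and no reset: what is moved stays moved. The work goes in short steps, Python scripts to look and compute and a shell command to move; the robot and the scene stay as the last step left them, time stands still between calls to the robot, and variables do not carry over. Pictures are saved under pics/ and viewed, at most 10 in all, crops included, and the job is handed in when it is done.

```bash
mkdir -p pics; cat > h.py <<'E'
import numpy as np, cv2
from scipy.spatial.transform import Rotation as R
from cell import *
def Rm(o):
    o=np.array(o,float)
    if o.shape==(3,3): return o
    return R.from_rotvec(o).as_matrix() if o.size==3 else R.from_quat(o).as_matrix()
def ray(im,p):
    u,v=p[0]*640,p[1]*400
    d=Rm(im['orientation'])@np.array([(u-im['cx'])/im['fx'],(v-im['cy'])/im['fy'],1])
    return np.array(im['position'],float),d/np.linalg.norm(d)
def tri(rays):
    A=sum(np.eye(3)-np.outer(d,d) for _,d in rays); b=sum((np.eye(3)-np.outer(d,d))@o for o,d in rays)
    X=np.linalg.solve(A,b); return X,[round(1e3*np.linalg.norm((np.eye(3)-np.outer(d,d))@(X-o)),1) for o,d in rays]
def proj(im,X):
    c=Rm(im['orientation']).T@(np.array(X)-im['position']); return np.array([im['fx']*c[0]/c[2]+im['cx'],im['fy']*c[1]/c[2]+im['cy']])
def save(im,n): cv2.imwrite(f'pics/{n}.png',im['image'][:,:,::-1])
def togo(target,Rt):
    "tool-frame steps (units of rows) to target pose"
    s=observe(); R0=Rm(s['ee_rot']); d=R0.T@(np.array(target)-s['position'])/.02
    w=R.from_matrix(R0.T@Rt).as_rotvec(degrees=True)/4
    return d.round(2),w.round(2)
E
python3 - <<'E'
from h import *
np.set_printoptions(precision=4,suppress=True)
ims={}
for c in('scene','side','wrist'):
    im=get_image(c); ims[c]=im; save(im,c+'0'); print(c,im['position'],im['orientation'],im['fx'])
for l in('primer','flat_cap_bottle','small_jar','rack','cup_floor','tray_in','mixer','tray'):
    rs=[]
    for c in ims:
        r=place_of(l,c); print(l,c,[(np.round(np.array(q['point'])*[640,400],1).tolist(),round(q['score'],2)) for q in r[:3]])
        if r and r[0]['score']>.3: rs.append(ray(ims[c],r[0]['point']))
    if len(rs)>1: print('  ',*tri(rs))
print(observe())
E
```

```text
scene [ 0.0273 -0.6231  0.6499] [-2.122   0.8152 -0.4163] 376.1303393425809
side [ 0.3816 -0.9457  0.8414] [-2.2926  0.1833 -0.0555] 447.769488454813
wrist [0.624  0.0742 0.384 ] [ 2.8605  0.0009 -0.0021] 335.7369951714217
primer scene [([357.1, 256.6], 0.72), ([295.6, 225.9], 0.49)]
primer side [([325.4, 257.7], 0.67)]
primer wrist []
   [ 0.4938 -0.266   0.0406] [np.float64(1.4), np.float64(1.4)]
flat_cap_bottle scene [([396.1, 309.3], 0.68)]
flat_cap_bottle side [([319.6, 310.0], 0.86)]
flat_cap_bottle wrist []
   [ 0.4572 -0.4032  0.0307] [np.float64(2.5), np.float64(2.5)]
small_jar scene [([376.1, 280.9], 0.65)]
small_jar side [([319.0, 282.0], 0.65)]
small_jar wrist []
   [ 0.4665 -0.342   0.0501] [np.float64(0.1), np.float64(0.1)]
rack scene [([370.2, 292.6], 0.59)]
rack side [([323.5, 292.0], 0.93)]
rack wrist []
   [ 0.479  -0.324  -0.0142] [np.float64(0.6), np.float64(0.6)]
cup_floor scene [([294.0, 204.8], 0.61)]
cup_floor side [([305.9, 212.8], 0.59), ([307.7, 189.0], 0.56)]
cup_floor wrist [([169.7, 257.3], 0.77), ([200.3, 226.7], 0.25)]
   [ 0.4693 -0.089   0.062 ] [np.
[... 338 characters left out ...]
 np.float64(2.6)]
tray scene [([229.6, 192.7], 0.86)]
tray side [([281.9, 165.0], 0.66)]
tray wrist [([167.3, 259.2], 0.23)]
   [0.4296 0.1555 0.0074] [np.float64(5.2), np.float64(5.2)]
{'clock': 1.35, 'joints': array([-0.1026,  0.4345,  0.025 ,  1.5732, -0.0116,  1.134 , -0.0751]), 'dq': array([ 0.0011, -0.0004, -0.0009, -0.0007,  0.0003, -0.0011,  0.0015]), 'joint_efforts': array([  0.001 , -66.7664,   0.9845, -31.48  ,  -0.0607,   0.0328,
        -0.    ]), 'position': array([ 0.625 , -0.    ,  0.2267]), 'ee_rot': array([2.2215, 2.2213, 0.0001]), 'force': array([-0.0947, -0.3247, -0.4019]), 'ft_torque': array([-0.0301,  0.0177,  0.0071]), 'gripper_force': 0.0, 'width': 0.9981311924309525}
```

View pics/scene0.png

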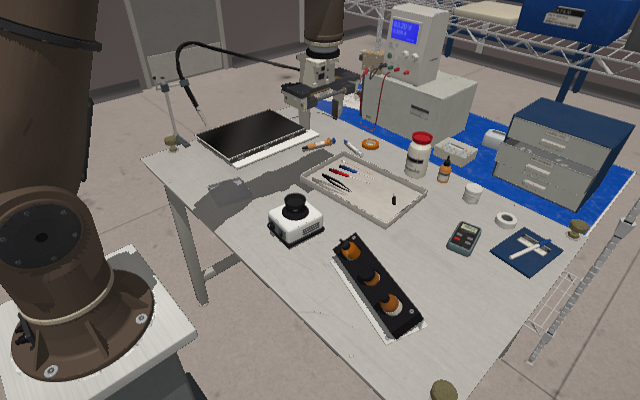

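View pics/side0.png

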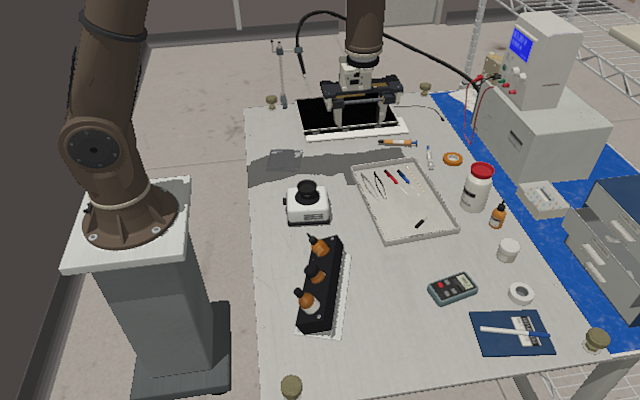

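Both views show the bottle block with the primer (nozzle at about side (309,236), body (318,245)) in the pocket nearest the mixer. Another dropper-like bottle on the bench at side (498,215) is a decoy. The mixer cup is at side (307,190), and the tray is in shadow at about (284,160).

```bash
python3 -m handwheel '[[-1,-0.7,-0.2,0,0,0],[-1,-0.7,-0.2,0,0,0],[-1,-0.7,-0.2,0,0,0],[-1,-0.7,-0.2,0,0,0],[-1,-0.7,-0.2,0,0,0],[0,-0.7,-0.2,0,0,0],[0,0,0,0,0,0]]' 1
cat > look.py <<'E'
from h import *
import sys,json,os
np.set_printoptions(precision=4,suppress=True)
im=get_image('wrist'); save(im,sys.argv[1])
D=json.load(open('d.json')) if os.path.exists('d.json') else {}
for l in sys.argv[2:]:
    r=place_of(l,'wrist'); print(l,[(np.round(np.array(q['point'])*[640,400],1).tolist(),round(q['score'],2)) for q in r[:3]])
    if r and r[0]['score']>.4:
        o,d=ray(im,r[0]['point']); D.setdefault(l,[]).append([o.tolist(),d.tolist()])
    if len(D.get(l,[]))>1: print('  ',*tri([(np.array(o),np.array(d)) for o,d in D[l]]))
json.dump(D,open('d.json','w'))
E
python3 look.py w1 cup_floor mixer tray_in primer
```

```text
clock: 1.93
position: [0.5391, -0.102, 0.2517]
ee_rot: [2.225, 2.217, -0.0]
force: [0.9, 0.1, -0.2]
width: 0.999
gripper_force: 0.0
cup_floor [([255.4, 149.1], 0.96)]
mixer [([272.9, 137.8], 0.69)]
tray_in []
primer []
```

```bash
python3 -m handwheel '[[-1,-0.7,-0.2,0,0,0],[-1,-0.6,-0.2,0,0,0],[-1,-0.5,-0.2,0,0,0],[-1,-0.4,-0.2,0,0,0],[0,0,0,0,0,0]]' 1
python3 look.py w2 cup_floor mixer primer rack small_jar flat_cap_bottle
```

```text
clock: 2.6
position: [0.496, -0.1844, 0.2673]
ee_rot: [2.225, 2.215, -0.002]
force: [-0.1, -0.5, -0.4]
width: 1.001
gripper_force: 0.0
cup_floor [([303.3, 58.8], 0.93)]
   [ 0.4776 -0.0735  0.0922] [np.float64(1.7), np.float64(1.7)]
mixer [([304.4, 66.8], 0.56)]
   [ 0.4764 -0.0729 -0.0138] [np.float64(1.6), np.float64(1.6)]
primer [([325.0, 221.5], 0.72)]
rack [([308.9, 261.7], 0.78)]
small_jar [([307.1, 273.8], 0.38)]
flat_cap_bottle [([287.9, 322.5], 0.92)]
```

```bash
python3 -m handwheel '[[-1,0,-0.2,0,0,0],[-1,0,-0.2,0,0,0],[-1,0,-0.2,0,0,0],[-1,0,0,0,0,0],[0,0,0,0,0,0]]' 1
python3 look.py w3 cup_floor mixer primer rack small_jar flat_cap_bottle
```

```text
clock: 3.37
position: [0.4965, -0.2639, 0.2787]
ee_rot: [2.225, 2.216, -0.003]
force: [-0.7, -0.1, 0.3]
width: 1.0
gripper_force: 0.0
cup_floor []
   [ 0.4776 -0.0735  0.0922] [np.float64(1.7), np.float64(1.7)]
mixer []
   [ 0.4764 -0.0729 -0.0138] [np.float64(1.6), np.float64(1.6)]
primer [([323.5, 158.0], 0.83)]
   [ 0.499  -0.26    0.0232] [np.float64(0.6), np.float64(0.6)]
rack [([308.9, 204.8], 0.77)]
   [ 0.4779 -0.3281  0.0007] [np.float64(0.7), np.float64(0.7)]
small_jar [([303.7, 213.5], 0.68)]
flat_cap_bottle [([286.4, 266.5], 0.53)]
   [ 0.4481 -0.4064  0.0286] [np.float64(0.1), np.float64(0.1)]
```

```bash
cat > fit.py <<'E'
from h import *
import json
from scipy.optimize import least_squares
np.set_printoptions(precision=4,suppress=True)
D=json.load(open('d.json')); rays={l:[(np.array(o),np.array(d)) for o,d in v] for l,v in D.items()}
for c in('scene','side'):
    im=get_image(c)
    for l in('primer','flat_cap_bottle','small_jar','rack','cup_floor','tray_in'):
        r=place_of(l,c)
        if r and not (l=='cup_floor'): rays.setdefault(l,[]).append(ray(im,r[0]['point']))
for l in rays:
    if len(rays[l])>1: print(l,len(rays[l]),*tri(rays[l]))
off={'primer':(0,78,31),'small_jar':(0,0,31),'flat_cap_bottle':(0,-78,31),'rack':(0,0,0)}
def f(p):
    r=R.from_euler('z',p[2]).as_matrix(); e=[]
    for l,o in off.items():
        X=np.array([p[0],p[1],0])+r@np.array(o)/1e3
        for q,d in rays[l]: e+=list((X-q-d*(d@(X-q)))*1e3)
    return np.array(e)
s=least_squares(f,[.478,-.328,-.3],loss='soft_l1'); p=s.x; print('rack',p,np.rad2deg(p[2]),'rms',np.sqrt(np.mean(f(p)**2)*1.5))
r=R.from_euler('z',p[2]).as_matrix(); B=np.array([p[0],p[1],0])+r@[0,.078,.031]; a=r@np.array([-np.sin(np.deg2rad(28)),0,np.cos(np.deg2rad(28))])
print('base',B,'axis',a); np.savez('pr.npz',B=B,a=a,p=p)
im=get_image('wrist'); I=im['image'][:,:,::-1].copy()
e1=r@[0,1,0]; e2=np.cross(a,e1)
for j in(78,0,-78):
  b=np.array([p[0],p[1],0])+r@[0,j/1e3,.031]
  L=[(55,17),(76,10),(88,4)] if j==78 else [(82,17)] if j<0 else [(56,17)]
  for h,rad in L:
    pts=np.array([proj(im,b+a*h/1e3+rad/1e3*(e1*np.cos(t)+e2*np.sin(t))) for t in np.linspace(0,6.3,40)])
    cv2.polylines(I,[pts.round().astype(int)],True,(0,255,0),1)
cr=I[80:320,180:460]; cv2.imwrite('pics/fit1.png',cv2.resize(cr,None,fx=2.4,fy=2.4))
E
python3 fit.py
```

```text
cup_floor 2 [ 0.4776 -0.0735  0.0922] [np.float64(1.7), np.float64(1.7)]
mixer 2 [ 0.4764 -0.0729 -0.0138] [np.float64(1.6), np.float64(1.6)]
primer 4 [ 0.4806 -0.2327  0.1363] [np.float64(22.7), np.float64(18.9), np.float64(76.1), np.float64(71.6)]
rack 4 [ 0.4782 -0.3299  0.    ] [np.float64(1.6), np.float64(1.5), np.float64(5.1), np.float64(2.8)]
flat_cap_bottle 4 [ 0.4517 -0.4045  0.032 ] [np.float64(3.3), np.float64(3.2), np.float64(1.3), np.float64(6.8)]
small_jar 3 [ 0.4743 -0.3327  0.0292] [np.float64(2.5), np.float64(4.1), np.float64(2.5)]
tray_in 2 [0.431  0.1533 0.0127] [np.float64(3.7), np.float64(3.7)]
rack [ 0.4755 -0.33   -0.3011] -17.254472827167955 rms 30.65981914973044
base [ 0.4986 -0.2555  0.031 ] axis [-0.4483  0.1393  0.8829]
```

View pics/fit1.png

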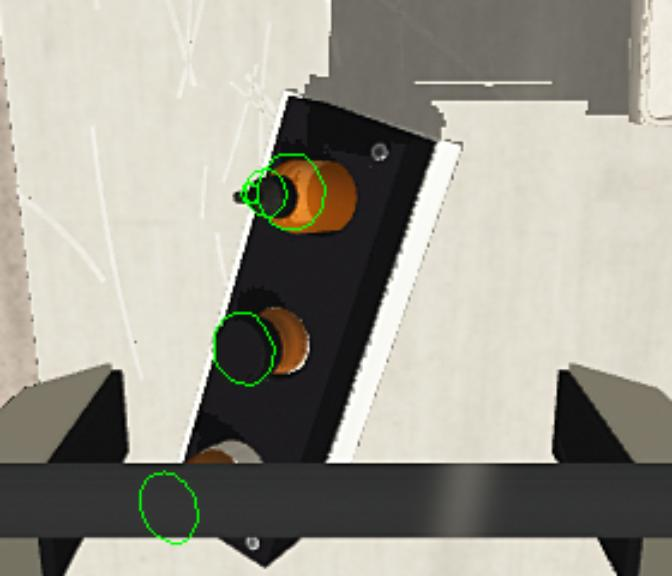

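The overlay fits well: the jar's cap circle sits on the picture at crop (245,348). The primer's shoulder is close at (290,193), but its nozzle tip is at (240,196) against a predicted (252,192). So it leans about 2° more than the pocket.

```bash
sed -i "s/if r and not (l=='cup_floor')/if r and l not in('cup_floor','primer')/; s/^im=get_image('wrist').*/import sys;sys.exit() if 0 else None\nim=get_image('wrist'); I=im['image'][:,:,::-1].copy()/" fit.py
cat >> fit.py <<'E'
# bottle axis/base fit by silhouette IoU in wrist view
T=trace('primer','wrist')[0]; M=T['region'].astype(np.uint8); print('trace',T['score'],M.sum())
def sil(Bq,aq):
    m=np.zeros((400,640),np.uint8); u=np.cross(aq,[0,1,0]);u/=np.linalg.norm(u);v=np.cross(aq,u); t=np.linspace(0,6.28,24)
    for h0,h1,rad in((27,55,17),(55,76,10),(76,88,4)):
        P=np.array([proj(im,Bq+aq*h/1e3+rad/1e3*(u*np.cos(k)+v*np.sin(k))) for h in(h0,h1) for k in t]).astype(np.float32)
        cv2.fillConvexPoly(m,cv2.convexHull((P*16).round().astype(np.int32)),1,shift=4)
    return m
def cost(q):
    th=np.deg2rad(q[2]); aq=r@np.array([-np.sin(th),np.sin(np.deg2rad(q[3])),np.cos(th)]); aq/=np.linalg.norm(aq)
    m=sil(B+r@[q[0]/1e3,q[1]/1e3,0],aq); return 1-(m&M).sum()/(m|M).sum()
from scipy.optimize import differential_evolution
o=differential_evolution(cost,[(-6,6),(-6,6),(26,33),(-4,4)],maxiter=25,popsize=8,seed=1,polish=False); print('sil fit dx,dy,lean,side',o.x,'iou',1-o.fun,'nominal',1-cost([0,0,28,0]))
E
python3 fit.py
```

```text
cup_floor 2 [ 0.4776 -0.0735  0.0922] [np.float64(1.7), np.float64(1.7)]
mixer 2 [ 0.4764 -0.0729 -0.0138] [np.float64(1.6), np.float64(1.6)]
primer 2 [ 0.499  -0.26    0.0232] [np.float64(0.6), np.float64(0.6)]
rack 4 [ 0.4789 -0.3298 -0.0015] [np.float64(1.8), np.float64(1.1), np.float64(4.2), np.float64(3.5)]
flat_cap_bottle 4 [ 0.4521 -0.4041  0.0333] [np.float64(3.7), np.float64(3.4), np.float64(1.4), np.float64(7.0)]
small_jar 3 [ 0.4732 -0.3319  0.0301] [np.float64(1.5), np.float64(2.5), np.float64(1.3)]
tray_in 2 [0.4285 0.1644 0.008 ] [np.float64(5.3), np.float64(5.3)]
rack [ 0.4757 -0.3306 -0.3117] -17.85715162187493 rms 2.742926483144967
base [ 0.4996 -0.2564  0.031 ] axis [-0.4469  0.144   0.8829]
trace 0.83 1126
sil fit dx,dy,lean,side [ 1.9468 -1.8228 28.7963  0.9828] iou 0.9212730318257957 nominal 0.8584142394822006
```

```bash
cat > tg.py <<'E'
from h import *
import sys
yaw=np.deg2rad(-17.9); r=R.from_euler('z',yaw).as_matrix()
def pose(h,lean=29.):
    B=np.array([.4996,-.2564,.031])+r@[.0012,-.0011,0]
    t=np.deg2rad(lean); a=r@np.array([-np.sin(t),0,np.cos(t)]); y=r@np.array([np.cos(t),0,np.sin(t)])
    return B+a*h, np.c_[np.cross(y,-a),y,-a]
if __name__=='__main__':
    X,Rt=pose(float(sys.argv[1])); print(X,*togo(X,Rt))
E
python3 tg.py .125
```

```text
[ 0.44273606 -0.2391894   0.14032746] [ 1.04 -2.71  6.92] [-7.19 -1.13  4.38]
```

```bash
python3 -m handwheel '[[0,0,0,-0.9,-0.14,0.55],[0,0,0,-0.9,-0.14,0.55],[0,0,0,-0.9,-0.14,0.55],[0,0,0,-0.9,-0.14,0.55],[0,0,0,-0.9,-0.14,0.55],[0,0,0,-0.9,-0.14,0.55],[0,0,0,-0.9,-0.14,0.55],[0,0,0,-0.9,-0.14,0.55]]' 1 30; python3 tg.py .125
```

```text
clock: 5.93
position: [0.4968, -0.2603, 0.2793]
ee_rot: [2.186, 1.584, 0.416]
force: [0.2, 1.1, -0.7]
width: 0.998
gripper_force: 0.0
[ 0.44273606 -0.2391894   0.14032746] [ 0.15 -5.92  4.65] [ 0.06  0.   -0.06]
```

```bash
python3 -m handwheel '[[0.15,-1,0.3,0,0,0],[0,-1,0.4,0,0,0],[0,-1,0.6,0,0,0],[0,-1,0.8,0,0,0],[0,-1,0.8,0,0,0],[0,-0.92,0.9,0,0,0],[0,0,0.85,0,0,0],[0,0,0,0,0,0]]'; python3 tg.py .125; python3 look.py w4 primer
```

```text
clock: 6.6
position: [0.4368, -0.2367, 0.1464]
ee_rot: [2.194, 1.59, 0.416]
force: [0.0, -0.5, 0.2]
width: 0.999
gripper_force: 0.0
[ 0.44273606 -0.2391894   0.14032746] [-0.03  0.13  0.42] [-0.06 -0.07 -0.08]
primer [([325.5, 189.8], 0.71)]
   [ 0.4988 -0.2582  0.0326] [np.float64(1.7), np.float64(0.5), np.float64(1.4)]
```

```bash
cat > ov.py <<'E'
from h import *; import sys
from tg import pose
im=get_image('wrist'); I=im['image'][:,:,::-1].copy(); X,Rt=pose(0); a=-Rt[:,2]
for h,rad in((27,17),(55,17),(76,10),(88,4)):
    P=np.array([proj(im,X+a*h/1e3+rad/1e3*(Rt[:,0]*np.cos(t)+Rt[:,1]*np.sin(t))) for t in np.linspace(0,6.3,40)])
    cv2.polylines(I,[P.round().astype(int)],True,(0,255,0),1)
cv2.imwrite('pics/%s.png'%sys.argv[1],I)
E
python3 ov.py ov1
```

```text
(no output)
```

View pics/ov1.png

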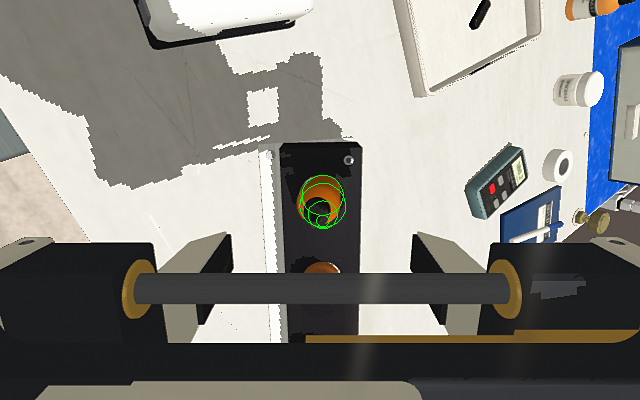

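The overlay roughly fits the bottle, centred about (320,200). The real cap at (317,208) lies about 5 px left of and above the model, so I will refine with a silhouette fit in this view.

```bash
cat > sf.py <<'E'
from h import *
from tg import pose,r
from scipy.optimize import differential_evolution
np.set_printoptions(precision=2,suppress=True)
im=get_image('wrist'); T=trace('primer','wrist')[0]; M=T['region'].astype(np.uint8); ys,xs=np.nonzero(M); print(T['score'],M.sum(),xs.min(),xs.max(),ys.min(),ys.max())
B=pose(0)[0]
def sil(q):
    th=np.deg2rad(q[2]); a=r@np.array([-np.sin(th),np.sin(np.deg2rad(q[3])),np.cos(th)]); a/=np.linalg.norm(a); Bq=B+r@[q[0]/1e3,q[1]/1e3,0]
    m=np.zeros((400,640),np.uint8); u=np.cross(a,[0,1,0]);u/=np.linalg.norm(u);v=np.cross(a,u); t=np.linspace(0,6.28,24)
    for h0,h1,rad in((27,55,17),(55,76,10),(76,88,4)):
        P=np.array([proj(im,Bq+a*h/1e3+rad/1e3*(u*np.cos(k)+v*np.sin(k))) for h in(h0,h1) for k in t]).astype(np.float32)
        cv2.fillConvexPoly(m,cv2.convexHull((P*16).round().astype(np.int32)),1,shift=4)
    return m
cost=lambda q:1-(sil(q)&M).sum()/(sil(q)|M).sum()
o=differential_evolution(cost,[(-6,6),(-6,6),(26,33),(-4,4)],maxiter=25,popsize=8,seed=1,polish=False); print(o.x,1-o.fun,1-cost([0,0,29,0]))
for q in([-2,0,30,0],[-2,2,30,0],[0,2,30,0],[-2,0,29,2],[-3,2,29,0]): print(q,1-cost(q))
I=im['image'][:,:,::-1].copy(); c,_=cv2.findContours(sil(o.x),0,1); cv2.drawContours(I,c,-1,(0,255,0),1); cv2.imwrite('pics/sf.png',cv2.resize(I[150:260,240:400],None,fx=4,fy=4,interpolation=0))
E
python3 sf.py
```

```text
0.68 1778 296 339 175 227
[ 1.33 -2.46 32.93  3.99] 0.9309245483528161 0.8287536800785084
[-2, 0, 30, 0] 0.872690963554668
[-2, 2, 30, 0] 0.8886649874055416
[0, 2, 30, 0] 0.8342351205115592
[-2, 0, 29, 2] 0.8966049382716049
[-3, 2, 29, 0] 0.878
```

View pics/sf.png

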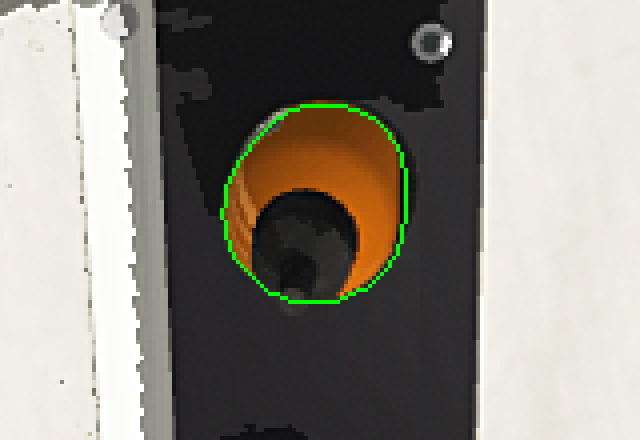

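The nozzle tip is at about (312,225) full-frame and the cap centre at (316,210). So the bottle leans a little further toward the robot, about 31°. I'll use that lean and go down along the axis.

```bash
sed -i 's/lean=29\./lean=30.8/; s/r@\[.0012,-.0011,0\]/r@[.002,-.0014,0]/' tg.py; python3 tg.py .125; python3 tg.py .031
```

```text
[ 0.44016575 -0.23867448  0.13836999] [-0.1  -0.2   0.52] [-0.44 -0.07 -0.01]
[ 0.48596792 -0.25346817  0.05762776] [-0.13 -0.06  5.22] [-0.44 -0.07 -0.01]
```

```bash
python3 -m handwheel '[[-0.1,-0.2,0,-0.44,-0.07,0],[0,0,0.5,0,0,0],[0,0,0,0,0,0],[0,0,0,0,0,0]]' 0.75; python3 tg.py .031
```

```text
clock: 7.18
position: [0.4413, -0.2353, 0.1413]
ee_rot: [2.183, 1.591, 0.428]
force: [-0.2, -0.3, 0.4]
width: 0.772
gripper_force: 0.0
[ 0.48596792 -0.25346817  0.05762776] [-0.23  0.04  4.82] [-0.36 -0.14 -0.02]
```

```bash
python3 -m handwheel '[[-0.2,0,0,-0.2,-0.1,0],[0,0,0.8,0,0,0],[0,0,0.8,0,0,0],[0,0,0.8,0,0,0],[0,0,0,0,0,0],[0,0,0,0,0,0]]'; python3 tg.py .031;python3 tg.py .031
```

```text
clock: 7.68
position: [0.4647, -0.2491, 0.1168]
ee_rot: [2.196, 1.6, 0.418]
force: [-0.6, 0.0, 0.0]
width: 0.75
gripper_force: 0.0
[ 0.48596792 -0.25346817  0.05762776] [ 0.08 -0.46  3.12] [-0.6  -0.17 -0.03]
[ 0.48596792 -0.25346817  0.05762776] [ 0.08 -0.46  3.12] [-0.6  -0.17 -0.03]
```

```bash
python3 -c "
from cell import observe
s=observe();print(s['joints'].round(3),s['dq'].round(3),s['force'])"
```

```text
[ 0.318  0.248  0.148  2.375 -1.311  0.118  1.422] [-0.012 -0.02   0.016  0.025 -0.032 -0.001  0.033] [-0.56793488  0.03839312  0.02207535]
```

Joints 5 and 6 are at their limits, so tilting the tool as far as the bottle leans is out of reach here. I'll change the grasp so the fingers close along the block's y with a milder tool tilt. The bottle can then lean within the pad plane.

```bash
python3 -m handwheel '[[0,0,-1,0.2,0,0],[0,0,-1,0.3,0,0],[0,0,-1,0.6,0,-0.5],[0,0,-1,0.9,0,-0.5],[0,0,-1,0.9,0,-0.5],[0,0,0,0.9,0,-0.5],[0,0,0,0.6,0,-0.8],[0,0,0,0,0,-0.8]]' 0.7; cat > tg2.py <<'E'
from h import *
import sys
from tg import r
def pose(hg,lean=30.8,tilt=12.):
    "grasp point at height hg on the bottle axis; tool y along rack y"
    B=np.array([.4996,-.2564,.031])+r@[.002,-.0014,0]
    t=np.deg2rad(lean); a=r@np.array([-np.sin(t),0,np.cos(t)])
    t=np.deg2rad(tilt); z=r@np.array([np.sin(t),0,-np.cos(t)]); y=r@np.array([0,1.,0])
    Rt=np.c_[np.cross(y,z),y,z]
    return B+a*hg+.019*z, Rt, Rt.T@a
if __name__=='__main__':
    X,Rt,at=pose(float(sys.argv[1])); print(X,*togo(X,Rt),'axis in tool',at.round(3))
E
python3 tg2.py .15; python3 -c "
from cell import observe
s=observe();print(s['joints'].round(3))"
```

```text
clock: 8.35
position: [0.4462, -0.2365, 0.1769]
ee_rot: [2.131, 1.973, 0.202]
force: [0.7, -0.3, 0.2]
width: 0.701
gripper_force: 0.0
[ 0.43174343 -0.23595414  0.14125918] [ 0.06 -1.16  1.53] [  0.66   0.65 -19.13] axis in tool [ 0.322 -0.    -0.947]
[-0.301  0.183  0.83   2.195 -0.354  0.584  0.699]
```

```bash
python3 -m handwheel '[[0,0,0,0,0,-1],[0,0,0,0,0,-1],[0,0,0,0,0,-1],[0,0,0,0,0,-1],[0,0,0,0,0,-1],[0,0,0,0,0,-1],[0,0,0,0,0,-1],[0,0,0,0,0,-1]]' 0.7; python3 -m handwheel '[[0,0,0,0,0,-1],[0,0,0,0,0,-1],[0,0,0,0,0,-1],[0,0,0,0,0,-1],[0,0,0,0,0,-1],[0,0,0,0,0,-1],[0,0,0,0,0,-1],[0,0,0,0,0,-1]]' 0.7 >/dev/null;  python3 -m handwheel '[[0,0,0,0,0,-1],[0,0,0,0,0,-1],[0,0,0,0,0,-1],[0,0,0,0,0,0]]' 0.7; python3 tg2.py .15; python3 -c "
from cell import observe
s=observe();print(s['joints'].round(3))"
```

```text
clock: 9.02
position: [0.4439, -0.2368, 0.1759]
ee_rot: [1.495, 2.461, 0.102]
force: [0.0, 0.9, -0.3]
width: 0.703
gripper_force: 0.0
clock: 10.02
position: [0.444, -0.2369, 0.176]
ee_rot: [0.463, 2.836, -0.047]
force: [1.1, 0.9, 0.1]
width: 0.7
gripper_force: 0.0
[ 0.43174343 -0.23595414  0.14125918] [ 1.04 -0.17  1.51] [ 0.12  0.87 -0.17] axis in tool [ 0.322 -0.    -0.947]
[-0.056  0.157  0.534  2.187 -0.24   0.565  1.895]
```

```bash
python3 -m handwheel '[[0.5,-0.1,0.3,0.1,0.45,-0.1],[0.5,-0.1,0.3,0,0.45,0],[0,0,0.5,0,0,0],[0,0,0.4,0,0,0],[0,0,0,0,0,0],[0,0,0,0,0,0]]' 0.7; python3 tg2.py .15;python3 tg2.py .050; sed -i 's/from tg import pose/from tg import r/; ' ov.py; sed -i 's/X,Rt=pose(0); a=-Rt\[:,2\]/from tg import pose; X,Rt=pose(0); a=-Rt[:,2]/' ov.py; python3 ov.py ov2;  python3 -c "
from cell import observe
s=observe();print(s['joints'].round(3))"
```

```text
clock: 10.52
position: [0.4312, -0.2362, 0.1405]
ee_rot: [0.469, 2.901, -0.043]
force: [-0.3, -0.1, 0.2]
width: 0.703
gripper_force: 0.0
[ 0.43174343 -0.23595414  0.14125918] [-0.03  0.02 -0.03] [ 0.03 -0.07 -0.12] axis in tool [ 0.322 -0.    -0.947]
[ 0.48046914 -0.25169211  0.05536319] [-1.67  0.02  4.7 ] [ 0.03 -0.07 -0.12] axis in tool [ 0.322 -0.    -0.947]
[-0.023  0.229  0.517  2.199 -0.282  0.555  1.948]
```

View pics/ov2.png

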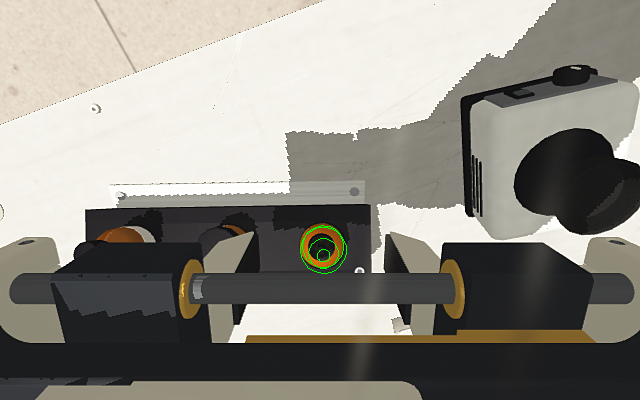

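The bottle sits on the model circles at (323,245), centred between the fingers. The jar at (225,232) is outside the left finger. Going down along the bottle axis.

```bash
python3 -m handwheel '[[-0.28,0,0.8,0,0,0],[-0.28,0,0.8,0,0,0],[-0.28,0,0.8,0,0,0],[-0.28,0,0.8,0,0,0],[0,0,0,0,0,0]]' 0.6; python3 tg2.py .051
```

```text
clock: 10.98
position: [0.4658, -0.2469, 0.0817]
ee_rot: [0.467, 2.901, -0.042]
force: [-0.0, -0.4, 0.9]
width: 0.599
gripper_force: 0.0
[ 0.47998188 -0.25153474  0.05622215] [-0.47 -0.    1.4 ] [ 0.04 -0.06 -0.1 ] axis in tool [ 0.322 -0.    -0.947]
```

```bash
python3 -m handwheel '[[-0.16,0,0.5,0,0,0],[-0.16,0,0.5,0,0,0],[-0.15,0,0.4,0,0,0],[0,0,0,0,0,0],[0,0,0,0,0,0]]' 0.6; python3 tg2.py .051; python3 -m handwheel '[[0,0,0,0,0,0],[0,0,0,0,0,0],[0,0,0,0,0,0],[0,0,0,0,0,0],[0,0,0,0,0,0],[0,0,0,0,0,0],[0,0,0,0,0,0]]' 0 40; python3 tg2.py .051
```

```text
clock: 11.4
position: [0.4794, -0.2516, 0.0576]
ee_rot: [0.468, 2.899, -0.042]
force: [0.2, -1.5, -0.4]
width: 0.602
gripper_force: 0.0
[ 0.47998188 -0.25153474  0.05622215] [-0.01  0.01  0.07] [ 0.04 -0.04 -0.11] axis in tool [ 0.322 -0.    -0.947]
clock: 11.98
position: [0.4797, -0.2516, 0.0581]
ee_rot: [0.467, 2.898, -0.042]
force: [-1.5, -0.2, 3.5]
width: 0.353
gripper_force: 40.0
[ 0.47998188 -0.25153474  0.05622215] [0.01 0.01 0.09] [ 0.04 -0.03 -0.11] axis in tool [ 0.322 -0.    -0.947]
```

```bash
python3 -m handwheel '[[0.09,0,-0.3,0,0,0],[0.15,0,-0.48,0,0,0],[0.15,0,-0.48,0,0,0],[0.2,0,-0.65,0,0,0],[0.25,0,-0.8,0,0,0],[0.25,0,-0.8,0,0,0],[0,0,-0.9,0,0,0],[0,0,-0.9,0,0,0]]' 0 40
cat > bs.py <<'E'
from h import *; import sys
from scipy.optimize import differential_evolution
np.set_printoptions(precision=4,suppress=True)
s=observe(); R0=Rm(s['ee_rot']); g=np.array(s['position'])-.019*R0[:,2]
V=[]
for c in sys.argv[1:]:
    im=get_image(c); save(im,'bs_'+c); t=[q for q in trace('primer',c)]
    for q in t[:3]: print(c,round(q['score'],2),(np.array(q['rect'])*[640,400,640,400]).round(0), 'grasp px',proj(im,g).round(0))
E
python3 bs.py scene side wrist
```

```text
clock: 12.65
position: [0.437, -0.2381, 0.1584]
ee_rot: [0.468, 2.899, -0.042]
force: [-0.1, 0.4, -0.0]
width: 0.353
gripper_force: 40.0
side 0.53 [306. 218.  18.  23.] grasp px [295. 209.]
wrist 0.66 [323. 249.  67.  50.] grasp px [322. 268.]
```

Gripped (opening 0.353, about 32.5 mm) and drawn out. Now I'll turn it upright while rising.

```bash
python3 -m handwheel '[[0,0,-0.5,0,0.96,0],[0,0,-0.5,0,0.96,0],[0,0,-0.5,0,0.96,0],[0,0,-0.5,0,0.96,0],[0,0,0,0,0.96,0],[0,0,0,0,0.96,0],[0,0,0,0,0.96,0],[0,0,0,0,0.96,0]]' 0 40
cat > up.py <<'E'
from h import *; import sys
from scipy.optimize import minimize
np.set_printoptions(precision=4,suppress=True)
# est: bottle in tool frame: angle th (deg, about tool y), hg height of grasp pt
def bottle(th,hg,s=None):
    s=s or observe(); R0=Rm(s['ee_rot']); g=np.array(s['position'])-.019*R0[:,2]
    t=np.deg2rad(th); a=R0@np.array([np.sin(t),0,-np.cos(t)]); return g-a*hg,a,R0
def sil(im,B,a):
    m=np.zeros((400,640),np.uint8); u=np.cross(a,[0,1,0.1]);u/=np.linalg.norm(u);v=np.cross(a,u); t=np.linspace(0,6.28,24)
    for h0,h1,rad in((0,55,17),(55,76,10),(76,88,4)):
        P=np.array([proj(im,B+a*h/1e3+rad/1e3*(u*np.cos(k)+v*np.sin(k))) for h in(h0,h1) for k in t]).astype(np.float32)
        cv2.fillConvexPoly(m,cv2.convexHull((P*16).round().astype(np.int32)),1,shift=4)
    return m
if __name__=='__main__':
    B,a,R0=bottle(18.8,.051); print('base',B,'axis',a)
    ims={}
    for c in('scene','side','wrist'):
        im=get_image(c); I=im['image'][:,:,::-1].copy(); k,_=cv2.findContours(sil(im,B,a),0,1); cv2.drawContours(I,k,-1,(0,255,0),1)
        p=proj(im,B).round().astype(int); q=I[max(p[1]-75,0):p[1]+50,max(p[0]-75,0):p[0]+75]; ims[c]=cv2.resize(q,(375,320),interpolation=0)
    cv2.imwrite('pics/%s.png'%sys.argv[1],np.hstack([ims['scene'],ims['side']]))
E
python3 up.py up1; python3 look.py w6 cup_floor mixer;  python3 -c "
from cell import observe
s=observe();print(s['joints'].round(3))"
```

```text
clock: 13.62
position: [0.4343, -0.2371, 0.196]
ee_rot: [-0.446, -2.776, -0.082]
force: [0.6, -0.4, -0.7]
width: 0.357
gripper_force: 40.0
base [ 0.44   -0.2388  0.163 ] axis [ 0.004  -0.0061  1.    ]
cup_floor [([526.5, 224.0], 0.67)]
   [ 0.4773 -0.0734  0.0911] [np.float64(1.5), np.float64(1.9), np.float64(0.4)]
mixer [([473.3, 221.8], 0.96)]
   [ 0.4773 -0.0728 -0.0073] [np.float64(1.5), np.float64(2.0), np.float64(0.5)]
[-0.011  0.499  0.578  1.702 -0.199  1.346  1.882]
```

View pics/up1.png

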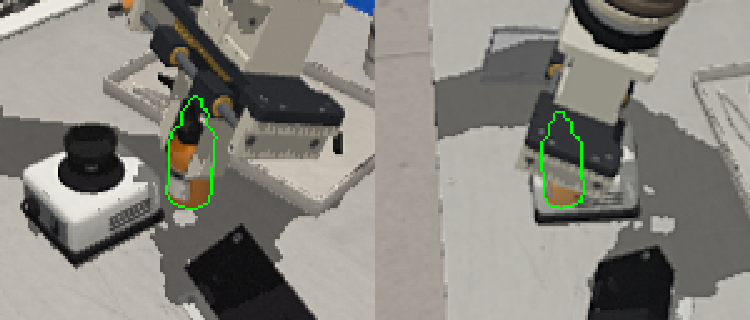

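The scene crop shows the bottle held and nearly upright, with the cap at crop (190,125). It still leans a few degrees left of the model contour, toward the robot. I'll measure that numerically.

```bash
cat > ft.py <<'E'
from up import *
V=[]
for c in('scene','side','wrist'):
    im=get_image(c); T=trace('primer',c); s=observe(); g=proj(im,np.array(s['position'])+[0,0,.0])
    T=[q for q in T if np.hypot(*(np.array(q['rect'][:2])*[640,400]-g))<60]
    if T:
        M=T[0]['region'].astype(np.uint8); print(c,round(T[0]['score'],2),M.sum(),(np.array(T[0]['rect'])*[640,400,640,400]).round(0)); V.append((c,im,M))
s=observe(); R0=Rm(s['ee_rot']); g=np.array(s['position'])-.019*R0[:,2]
def f(q,pr=0):
    a=R0@np.array([np.sin(np.deg2rad(q[0])),np.sin(np.deg2rad(q[2])),-np.cos(np.deg2rad(q[0]))]); a/=np.linalg.norm(a)
    B=g-a*q[1]/1e3+R0[:,0]*q[3]/1e3; e=0
    for c,im,M in V:
        m=sil(im,B,a); out=(M&(1-m)).sum(); A=m.sum()
        # visible mask top/bottom extents: distance of silhouette extremes from mask extremes
        iou=(m&M).sum()/(m|M).sum(); e+=out/M.sum()+.3*(1-iou)
        if pr: print(c,'out',out/M.sum(),'iou',iou)
    return e+ .002*q[2]**2+.003*q[3]**2
from scipy.optimize import differential_evolution
o=differential_evolution(f,[(10,32),(40,60),(-4,4),(-4,4)],maxiter=20,popsize=8,seed=2,polish=False); print(o.x,o.fun); f(o.x,1)
for th in(14,17,19,21,23,25,27): print(th,round(min(f([th,h,p,0]) for h in(46,49,52,55) for p in(-1,0,1)),3))
E
python3 ft.py
```

```text
scene 0.74 415 [334. 205.  17.  39.]
side 0.58 114 [297. 214.  19.  11.]
wrist 0.93 2749 [321. 251.  68.  44.]
[17.3912 59.7719  1.3845  1.8014] 0.5101859793144765
scene out 0.012048192771084338 iou 0.6002928257686676
side out 0.0 iou 0.21428571428571427
wrist out 0.011276827937431793 iou 0.6077817531305904
14 0.548
17 0.596
19 0.683
21 0.805
23 0.948
25 1.04
27 1.148
```

```bash
cat > vz.py <<'E'
from up import *
def panel(im,th,hg,draw=True):
    B,a,R0=bottle(th,hg); I=cv2.resize(im['image'][:,:,::-1],None,fx=8,fy=8,interpolation=cv2.INTER_CUBIC)
    ax=[(proj(im,B+a*h)*8+4).round().astype(int) for h in(0,.055,.076,.088)]; c=(proj(im,B+a*.04)*8).astype(int)
    if draw:
        for p in ax: cv2.circle(I,tuple(map(int,p)),3,(0,255,0),-1)
        m=cv2.resize(sil(im,B,a),None,fx=8,fy=8,interpolation=0); k,_=cv2.findContours(m,0,1); cv2.drawContours(I,k,-1,(0,255,0),1)
    return I[c[1]-290:c[1]+290,c[0]-190:c[0]+190]
im=get_image('scene'); w=get_image('wrist'); 
cv2.imwrite('pics/vz.png',np.hstack([panel(im,18.8,51),panel(im,18.8,.051)])if 0 else np.hstack([panel(im,18.8,.051),cv2.resize(w['image'][190:310,270:370,::-1],(380,580))]))
E
python3 vz.py
```

```text
(no output)
```

View pics/vz.png

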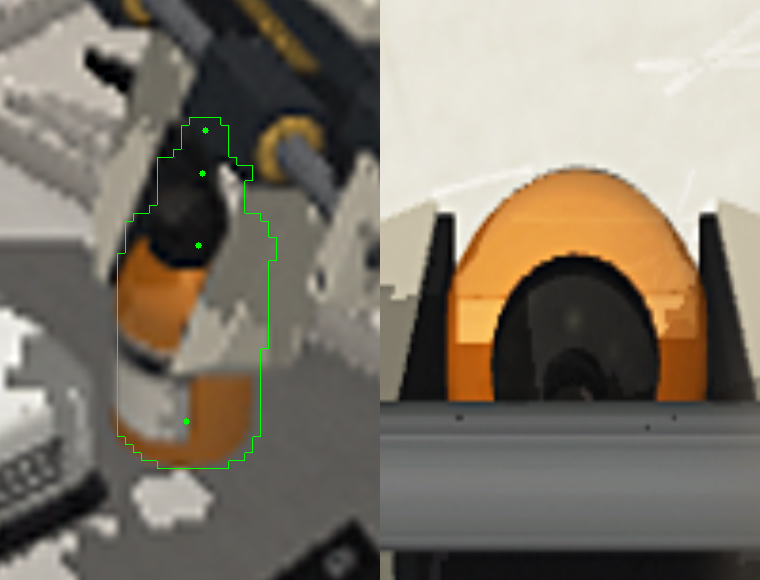

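The model contour agrees with the bottle's base (crop about (183,465)). The cap centre at (190,215) is about 9 px left of the axis, so the lean error is only 1–2°. The hold is good, and I'll carry it to the mixer.

```bash
cat > mv.py <<'E'
from up import *
B,a,R0=bottle(20,.051); T=np.array(eval(sys.argv[1])); d=R0.T@(T-B)/.02
v=np.cross(a,[0,0,1]); w=R0.T@v/np.linalg.norm(v)*np.degrees(np.arccos(a[2]))/4
print('base',B,'axis',a,'steps',d.round(2),'turn to upright',w.round(2),'world x,y,z 1-unit in tool',R0.T.round(3).tolist())
E
python3 mv.py '[.4773,-.0734,.135]'
```

```text
base [ 0.4412 -0.2393  0.1642] axis [-0.0208  0.0022  0.9998] steps [0.36 8.44 1.7 ] turn to upright [0.06 0.29 0.02] world x,y,z 1-unit in tool [[-0.899, 0.296, 0.323], [0.314, 0.949, 0.004], [-0.305, 0.105, -0.946]]
```

```bash
python3 -m handwheel '[[0.04,0.5,0,0,0.1,0],[0.04,0.9,0,0,0.1,0],[0.04,0.95,0.1,0,0.1,0],[0.04,0.95,0.2,0,0,0],[0.04,0.95,0.2,0,0,0],[0.04,0.95,0.2,0,0,0],[0.04,0.95,0.2,0,0,0],[0.04,0.95,0.2,0,0,0]]' 0 40; python3 -m handwheel '[[0.04,0.8,0.2,0,0,0],[0,0.5,0.2,0,0,0],[0,0,0.2,0,0,0],[0,0,0,0,0,0],[0,0,0,0,0,0]]' 0 40;  python3 mv.py '[.4773,-.0734,.108]'; python3 - <<'E'
from h import *; import json
D=json.load(open('d.json'))
for c in('scene','side','wrist'):
    im=get_image(c); r=place_of('cup_floor',c); print(c,[(np.round(np.array(q['point'])*[640,400],1).tolist(),round(q['score'],2)) for q in r[:3]],'pred',proj(im,[.4773,-.0734,.089]).round(1))
E
```

```text
clock: 14.98
position: [0.4663, -0.0963, 0.1789]
ee_rot: [-0.442, -2.76, -0.085]
force: [0.6, 0.3, -1.3]
width: 0.354
gripper_force: 40.0
clock: 15.4
position: [0.4691, -0.073, 0.1681]
ee_rot: [-0.445, -2.759, -0.083]
force: [0.5, -0.9, -1.0]
width: 0.353
gripper_force: 40.0
base [ 0.4753 -0.0749  0.1349] axis [ 0.0003 -0.0035  1.    ] steps [-0.53  0.1   1.24] turn to upright [ 0.04 -0.02  0.02] world x,y,z 1-unit in tool [[-0.892, 0.295, 0.343], [0.315, 0.949, 0.003], [-0.325, 0.111, -0.939]]
scene [([294.8, 202.7], 0.7), ([228.3, 190.6], 0.23)] pred [295.1 202.6]
side [([309.8, 186.3], 0.49)] pred [306.6 189.3]
wrist [] pred [324.5 252. ]
```

```bash
python3 -m handwheel '[[-0.18,0.05,0.4,0,0,0],[-0.18,0.05,0.4,0,0,0],[-0.17,0,0.44,0,0,0],[0,0,0,0,0,0],[0,0,0,0,0,0]]' 0 40;  python3 mv.py '[.4773,-.0734,.089]'; cat > vw.py <<'E'
from up import *
B,a,_=bottle(20,.051); o=[]
for c in('scene','side'):
    im=get_image(c); I=cv2.resize(im['image'][:,:,::-1],None,fx=6,fy=6,interpolation=cv2.INTER_CUBIC); p=(proj(im,B+a*.02)*6).astype(int)
    m=cv2.resize(sil(im,B,a),None,fx=6,fy=6,interpolation=0); k,_=cv2.findContours(m,0,1); cv2.drawContours(I,k,-1,(0,255,0),1)
    o.append(I[p[1]-230:p[1]+230,p[0]-190:p[0]+190])
cv2.imwrite('pics/%s.png'%sys.argv[1],np.hstack(o))
E
python3 vw.py v9
```

```text
clock: 16.12
position: [0.471, -0.0702, 0.1404]
ee_rot: [-0.443, -2.758, -0.084]
force: [-0.2, 0.2, 0.3]
width: 0.353
gripper_force: 40.0
base [ 0.4771 -0.0721  0.1072] axis [ 0.0018 -0.0043  1.    ] steps [-0.34 -0.06  0.84] turn to upright [ 0.05 -0.04  0.02] world x,y,z 1-unit in tool [[-0.892, 0.293, 0.345], [0.314, 0.95, 0.004], [-0.326, 0.111, -0.939]]
```

View pics/v9.png

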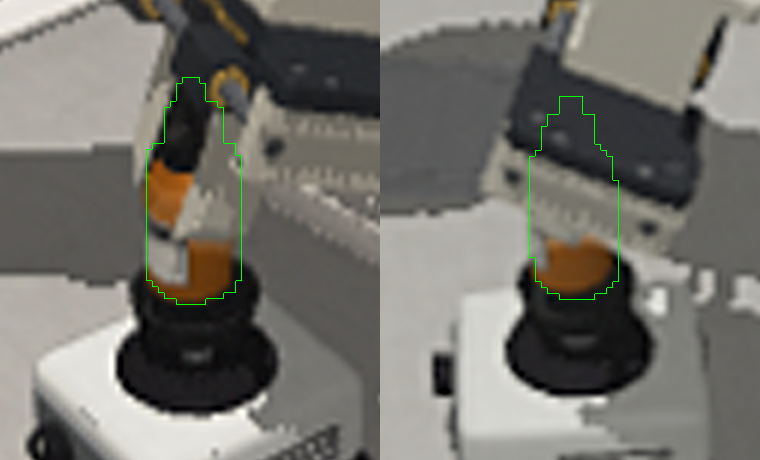

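Both views show the bottle over the cup, with its axis about 1–1.5 mm left of the cup's centre (scene 192 against 195, side 573 against 577). I'll trim 1 mm in x and lower it.

```bash
python3 -m handwheel '[[-0.14,-0.02,0.2,0,0,0],[-0.08,-0.02,0.2,0,0,0],[-0.08,0,0.2,0,0,0],[-0.08,0,0.2,0,0,0],[0,0,0,0,0,0],[0,0,0,0,0,0]]' 0 45;  python3 mv.py '[.478,-.0734,.080]'
```

```text
clock: 16.72
position: [0.4728, -0.0715, 0.1233]
ee_rot: [-0.443, -2.759, -0.084]
force: [-1.3, -0.6, -0.3]
width: 0.351
gripper_force: 45.0
base [ 0.4789 -0.0734  0.0901] axis [ 0.0004 -0.0044  1.    ] steps [-0.13 -0.02  0.49] turn to upright [ 0.05 -0.03  0.02] world x,y,z 1-unit in tool [[-0.892, 0.293, 0.344], [0.314, 0.949, 0.004], [-0.325, 0.111, -0.939]]
```

```bash
python3 -m handwheel '[[-0.034,0,0.094,0,0,0],[-0.034,0,0.094,0,0,0],[-0.034,0,0.094,0,0,0],[-0.034,0,0.094,0,0,0],[0,0,0,0,0,0],[0,0,0,0,0,0]]' 0 45;  python3 mv.py '[.478,-.0734,.080]'
```

```text
clock: 17.22
position: [0.4732, -0.0715, 0.1157]
ee_rot: [-0.443, -2.76, -0.084]
force: [0.4, -0.6, 3.2]
width: 0.354
gripper_force: 45.0
base [ 0.4793 -0.0734  0.0825] axis [-0.0006 -0.0043  1.    ] steps [ 0.02 -0.02  0.14] turn to upright [ 0.06 -0.01  0.02] world x,y,z 1-unit in tool [[-0.892, 0.293, 0.343], [0.314, 0.949, 0.004], [-0.324, 0.111, -0.939]]
```

Spring contact at 3.2 N. Pressing on until the stop shows in the force.

```bash
python3 -m handwheel '[[-0.034,0,0.094,0,0,0],[-0.034,0,0.094,0,0,0],[0,0,0,0,0,0],[0,0,0,0,0,0]]' 0 45;  python3 -m handwheel '[[-0.034,0,0.094,0,0,0],[-0.017,0,0.05,0,0,0],[0,0,0,0,0,0],[0,0,0,0,0,0]]' 0 45; python3 mv.py '[.478,-.0734,.080]'
```

```text
clock: 17.55
position: [0.4735, -0.0715, 0.1142]
ee_rot: [-0.443, -2.761, -0.086]
force: [-2.0, 0.8, 32.4]
width: 0.352
gripper_force: 45.0
clock: 17.88
position: [0.474, -0.0715, 0.1131]
ee_rot: [-0.443, -2.762, -0.088]
force: [-3.2, 0.1, 54.4]
width: 0.348
gripper_force: 45.0
base [ 0.4803 -0.0733  0.0799] axis [-0.0029 -0.0067  1.    ] steps [ 0.1  -0.04  0.03] turn to upright [0.1  0.01 0.04] world x,y,z 1-unit in tool [[-0.893, 0.293, 0.341], [0.314, 0.949, 0.007], [-0.322, 0.114, -0.94]]
```

54 N is more than needed. I'll ease off to about 15 N and hold on the stop.

```bash
python3 -m handwheel '[[0.03,0,-0.08,0,0,0],[0.03,0,-0.08,0,0,0],[0.012,0,-0.035,0,0,0],[0,0,0,0,0,0],[0,0,0,0,0,0],[0,0,0,0,0,0]]' 0 45; python3 -c "
from cell import observe
s=observe(); print(s['force'])"
```

```text
clock: 18.38
position: [0.4737, -0.0713, 0.1137]
ee_rot: [-0.443, -2.762, -0.086]
force: [0.9, -0.3, 13.2]
width: 0.352
gripper_force: 45.0
[ 0.93015631 -0.25162173 13.21363284]
```

```bash
Z='[[0,0,0,0,0,0],[0,0,0,0,0,0],[0,0,0,0,0,0],[0,0,0,0,0,0],[0,0,0,0,0,0],[0,0,0,0,0,0],[0,0,0,0,0,0],[0,0,0,0,0,0]]'; python3 -m handwheel '[[0,0,0,0,0,0],[0,0,0,0,0,0],[0,0,0,0,0,0],[0,0,0,0,0,0],[0,0,0,0,0,0],[0,0,0,0,0,0],[0,0,0,0,0,0],[0,0,0,0,0,0]]' 0 45; python3 -m handwheel '[[0,0,0,0,0,0],[0,0,0,0,0,0],[0,0,0,0,0,0],[0,0,0,0,0,0],[0,0,0,0,0,0],[0,0,0,0,0,0],[0,0,0,0,0,0],[0,0,0,0,0,0]]' 0 45 | grep force; python3 -m handwheel '[[0,0,0,0,0,0],[0,0,0,0,0,0],[0,0,0,0,0,0],[0,0,0,0,0,0],[0,0,0,0,0,0],[0,0,0,0,0,0],[0,0,0,0,0,0],[0,0,0,0,0,0]]' 0 45; python3 vw.py v10
```

```text
clock: 19.05
position: [0.4737, -0.0713, 0.1137]
ee_rot: [-0.443, -2.761, -0.085]
force: [0.2, 0.9, 14.0]
width: 0.36
gripper_force: 45.0
force: [0.2, 0.3, 13.9]
gripper_force: 45.0
clock: 20.38
position: [0.4736, -0.0713, 0.1136]
ee_rot: [-0.443, -2.761, -0.086]
force: [0.9, -0.2, 13.3]
width: 0.352
gripper_force: 45.0
```

View pics/v10.png

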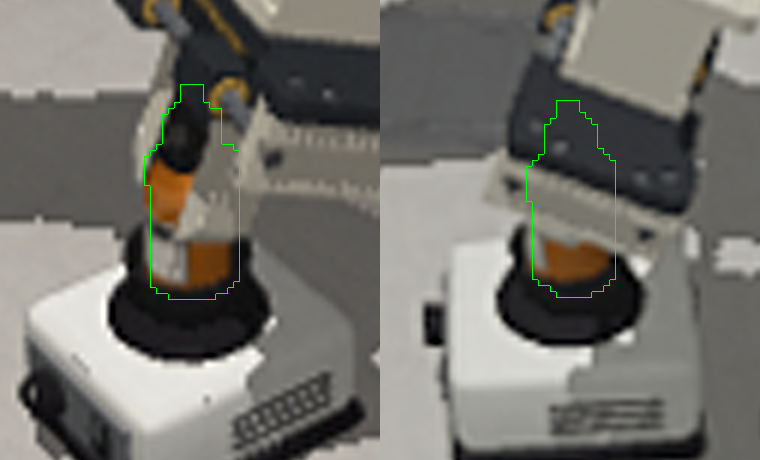

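The cup is visibly down (its collar now sits at the housing) with the bottle centred and upright in it. It held about 13 N for over 2 s. Lifting out and going toward the tray.

```bash
python3 -m handwheel '[[0.1,0,-0.28,0,0,0],[0.1,0,-0.28,0,0,0],[0.17,0,-0.47,0,0,0],[0.2,0,-0.56,0,0,0],[0.2,0,-0.56,0,0,0],[0.2,0,-0.56,0,0,0],[0,0,0,0,0,0],[0,0,0,0,0,0]]' 0 40; python3 mv.py '[.43,.155,.07]'; python3 look.py w9 tray_in tray; python3 ft.py
```

```text
clock: 21.15
position: [0.4737, -0.0718, 0.171]
ee_rot: [-0.443, -2.762, -0.085]
force: [-0.5, 0.0, -0.5]
width: 0.357
gripper_force: 40.0
base [ 0.4799 -0.0737  0.1378] axis [-0.0021 -0.0044  1.    ] steps [ 4.42 10.06  5.27] turn to upright [0.06 0.01 0.02] world x,y,z 1-unit in tool [[-0.893, 0.293, 0.341], [0.314, 0.95, 0.005], [-0.323, 0.111, -0.94]]
tray_in [([536.0, 128.7], 0.73)]
tray [([530.3, 129.8], 0.9)]
scene 0.7 310 [295. 171.  16.  38.]
side 0.55 102 [305. 176.  18.   7.]
wrist 0.94 2799 [323. 250.  68.  48.]
[17.4638 57.0409  1.2235  2.5983] 0.4947924780464592
scene out 0.0 iou 0.62
side out 0.0 iou 0.2388758782201405
wrist out 0.010003572704537335 iou 0.6026533275337103
14 0.541
17 0.603
19 0.75
21 0.82
23 0.907
25 0.999
27 1.067
```

```bash
python3 -m handwheel '[[0.22,0.5,0.1,0,0,0],[0.44,1,0.2,0,0,0],[0.44,1,0.2,0,0,0],[0.44,1,0.2,0,0,0],[0.44,1,0.2,0,0,0],[0.44,1,0.5,0,0,0],[0.44,1,0.6,0,0,0],[0.44,1,0.6,0,0,0]]' 0 40; python3 -m handwheel '[[0.44,1,0.6,0,0,0],[0.44,1,0.6,0,0,0],[0.25,0.5,0.4,0,0,0],[0,0,0.3,0,0,0],[0,0,0,0,0,0],[0,0,0,0,0,0]]' 0 40; python3 look.py w10 tray_in tray; python3 - <<'E'
from h import *; import json
np.set_printoptions(precision=4,suppress=True)
D=json.load(open('d.json'))
for l in('tray_in','tray'):
    rs=[(np.array(o),np.array(d)) for o,d in D.get(l,[])]
    for c in('scene','side'):
        im=get_image(c); r=place_of(l,c); print(l,c,[(np.round(np.array(q['point'])*[640,400],1).tolist(),round(q['score'],2)) for q in r[:2]])
        if r and r[0]['score']>.4: rs.append(ray(im,r[0]['point']))
    for o,d in rs: print('  at z=.003:',o+d*(.003-o[2])/d[2])
    if len(rs)>1: print(tri(rs))
E
python3 mv.py '[.43,.155,.04]'
```

```text
clock: 22.27
position: [0.444, 0.0977, 0.1445]
ee_rot: [-0.442, -2.76, -0.085]
force: [-0.6, 0.7, -0.4]
width: 0.357
gripper_force: 40.0
clock: 22.77
position: [0.4278, 0.1529, 0.1169]
ee_rot: [-0.445, -2.76, -0.083]
force: [0.6, -1.0, -0.5]
width: 0.357
gripper_force: 40.0
tray_in [([347.3, 240.8], 0.9)]
   [0.4371 0.1733 0.0041] [np.float64(1.4), np.float64(1.4)]
tray [([343.7, 240.3], 0.67)]
   [ 0.4361  0.1707 -0.0009] [np.float64(1.4), np.float64(1.4)]
tray_in scene [([230.4, 191.3], 0.74)]
tray_in side [([282.5, 158.3], 0.9)]
  at z=.003: [0.4384 0.1745 0.003 ]
  at z=.003: [0.4358 0.1731 0.003 ]
  at z=.003: [0.4406 0.1731 0.003 ]
  at z=.003: [0.4342 0.1866 0.003 ]
(array([0.4365, 0.1715, 0.0091]), [np.float64(2.5), np.float64(1.7), np.float64(4.2), np.float64(5.0)])
tray scene [([230.4, 190.7], 0.94)]
tray side [([283.0, 162.3], 0.57)]
  at z=.003: [0.4377 0.1684 0.003 ]
  at z=.003: [0.4345 0.1703 0.003 ]
  at z=.003: [0.4422 0.1757 0.003 ]
  at z=.003: [0.4337 0.1657 0.003 ]
(array([0.4363, 0.1687, 0.0045]), [np.float64(1.8), np.float64(2.4), np.float64(4.5), np.float64(3.9)])
base [0.4339 0.1522 0.0839] axis [-0.0004 -0.0044  1.    ] steps [-0.53  0.06  2.14] turn to upright [ 0.06 -0.01  0.02] world x,y,z 1-unit in tool [[-0.892, 0.293, 0.343], [0.314, 0.949, 0.004], [-0.324, 0.111, -0.939]]
```

The tray centre comes out at (0.437, 0.172) from four rays that agree closely. Centring above it and descending.

```bash
python3 mv.py '[.437,.172,.02]' | grep -o 'steps.*turn'; python3 -m handwheel '[[0.1,0.49,0.05,0,0,0],[0.05,0.49,0.06,0,0,0],[-0.27,0,0.75,0,0,0],[-0.27,0,0.75,0,0,0],[-0.27,0,0.75,0,0,0],[-0.2,0,0.56,0,0,0],[0,0,0,0,0,0],[0,0,0,0,0,0]]' 0 40; python3 mv.py '[.437,.172,.003]'
```

```text
steps [-0.94  0.98  3.06] turn
clock: 23.98
position: [0.4299, 0.1747, 0.056]
ee_rot: [-0.442, -2.759, -0.084]
force: [-1.4, -0.4, 0.6]
width: 0.354
gripper_force: 40.0
base [0.436  0.1728 0.0229] axis [ 0.001 -0.004  1.   ] steps [-0.4  -0.03  0.91] turn to upright [ 0.05 -0.03  0.02] world x,y,z 1-unit in tool [[-0.892, 0.293, 0.344], [0.313, 0.95, 0.004], [-0.326, 0.111, -0.939]]
```

Next, 14 mm more, then small steps until contact.

```bash
python3 -m handwheel '[[-0.085,0,0.235,0,0,0],[-0.085,0,0.235,0,0,0],[-0.068,0,0.188,0,0,0],[0,0,0,0,0,0],[0,0,0,0,0,0]]' 0 40; python3 -m handwheel '[[-0.034,0,0.094,0,0,0],[0,0,0,0,0,0],[0,0,0,0,0,0]]' 0 40;  python3 -m handwheel '[[-0.034,0,0.094,0,0,0],[0,0,0,0,0,0],[0,0,0,0,0,0]]' 0 40; python3 mv.py '[.437,.172,.003]' | cut -c1-90
```

```text
clock: 24.4
position: [0.4301, 0.1742, 0.0422]
ee_rot: [-0.443, -2.76, -0.084]
force: [-0.3, -0.3, -0.2]
width: 0.353
gripper_force: 40.0
clock: 24.65
position: [0.4303, 0.1743, 0.0403]
ee_rot: [-0.443, -2.76, -0.084]
force: [-0.3, -0.1, -0.7]
width: 0.352
gripper_force: 40.0
clock: 24.9
position: [0.4302, 0.1743, 0.0382]
ee_rot: [-0.443, -2.76, -0.084]
force: [-0.3, 0.3, -1.0]
width: 0.355
gripper_force: 40.0
base [0.4363 0.1724 0.0051] axis [-0.0001 -0.0043  1.    ] steps [-0.07 -0.01  0.08] turn
```

```bash
python3 -m handwheel '[[-0.034,0,0.094,0,0,0],[0,0,0,0,0,0],[0,0,0,0,0,0]]' 0 40 | egrep 'pos|^force'; python3 -m handwheel '[[-0.02,0,0.05,0,0,0],[0,0,0,0,0,0],[0,0,0,0,0,0]]' 0 40| egrep 'pos|^force'
```

```text
position: [0.4301, 0.1743, 0.0362]
force: [0.7, 0.0, 0.1]
position: [0.4302, 0.1744, 0.0353]
force: [-0.9, 0.9, 2.4]
```

```bash
python3 -m handwheel '[[-0.017,0,0.047,0,0,0],[0,0,0,0,0,0],[0,0,0,0,0,0]]' 0 20| egrep 'pos|^force'; python3 -m handwheel '[[0,0,0,0,0,0],[0,0,0,0,0,0],[0,0,0,0,0,0]]' 0 5
```

```text
position: [0.4301, 0.1744, 0.0352]
force: [-2.1, -1.5, 14.0]
clock: 25.9
position: [0.4302, 0.1743, 0.0347]
ee_rot: [-0.443, -2.76, -0.085]
force: [-0.5, -0.4, 6.4]
width: 0.366
gripper_force: 5.0
```

```bash
python3 -m handwheel '[[0,0,0,0,0,0],[0,0,0,0,0,0],[0,0,0,0,0,0],[0,0,0,0,0,0],[0,0,0,0,0,0],[0,0,0,0,0,0]]' 0.8 5; python3 -m handwheel '[[0.1,0,-0.28,0,0,0],[0.2,0,-0.56,0,0,0],[0.3,0,-0.84,0,0,0],[0.3,0,-0.84,0,0,0],[0.3,0,-0.84,0,0,0],[0.3,0,-0.84,0,0,0],[0.3,0,-0.84,0,0,0],[0.3,0,-0.84,0,0,0]]' 0.8; python3 - <<'E'
from h import *
np.set_printoptions(precision=4,suppress=True)
X=[.4365,.172,.003]
for c in('scene','side','wrist'):
    im=get_image(c); save(im,'end_'+c)
    for q in trace('primer',c)[:2]: print(c,round(q['score'],2),(np.array(q['rect'])*[640,400,640,400]).round(0),'upright model base/shoulder/tip px',proj(im,X).round(0),proj(im,np.add(X,[0,0,.055])).round(0),proj(im,np.add(X,[0,0,.088])).round(0))
E
```

```text
clock: 26.4
position: [0.4302, 0.1743, 0.0341]
ee_rot: [-0.443, -2.76, -0.084]
force: [-0.3, 0.1, -0.5]
width: 0.751
gripper_force: 0.0
clock: 27.07
position: [0.4309, 0.1733, 0.1611]
ee_rot: [-0.444, -2.761, -0.085]
force: [-0.3, -0.4, -0.3]
width: 0.798
gripper_force: 0.0
scene 0.75 [229. 180.  19.  28.] upright model base/shoulder/tip px [229. 192.] [227. 176.] [225. 166.]
scene 0.39 [297. 221.  61.  55.] upright model base/shoulder/tip px [229. 192.] [227. 176.] [225. 166.]
side 0.79 [281. 152.  14.  27.] upright model base/shoulder/tip px [284. 161.] [282. 146.] [282. 137.]
wrist 0.65 [321. 243.  37.  39.] upright model base/shoulder/tip px [321. 242.] [322. 247.] [322. 251.]
```

The bottle stands upright in the tray: its outlines in all three views match the upright model (scene rows 166–194, side 139–165). The gripper is clear of it.

```bash
python3 -m handwheel '[[0.2,0,-0.5,0,0,0],[0,0,0,0,0,0],[0,0,0,0,0,0],[0,0,0,0,0,0]]' >/dev/null; python3 -c "
from cell import sign_off; print(sign_off())"
```

```text
the job is handed in; nothing more can be done
None
```

The job is handed in with no verdict returned: the primer was held down in the mixer cup on its stop for over two seconds and now stands upright and released in the steel tray; I did not re-measure the other two containers or the cup's return after the move.

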